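# Load four watch heads into their casing holders

## Task

The four watch heads are ready for final inspection: set each one down, dial up, in the holder whose recess was made for its shape and size, so that it lies flat on the felt inside the rim. Put them down gently rather than dropping them, and leave the open movement and the eye loupe where they stand.

Things in the scene. Friction and masses are not known exactly. Their poses are not given: they have to be found in the camera images.
- watch_large_round: steel watch head, no strap, black dial up: round case 42 mm in diameter, 13 mm thick. Strap lugs at both ends along x (12 and 6 o'clock): 50 mm over the lug tips, each pair 24.5 mm wide, from 2.5 to 10 mm above the underside; a good grip. A 3 mm crown juts from the -y side. Origin: centre of its underside (on the bench at the start); z up through the dial. About 85 g, loose.
- watch_small_round: steel watch head, no strap, black dial up: small round case 29 mm in diameter, 13 mm thick. Strap lugs at both ends along x (12 and 6 o'clock): 36 mm over the lug tips, each pair 16.5 mm wide, from 2.5 to 10 mm above the underside; a good grip. A 3 mm crown juts from the -y side. Origin: centre of its underside (on the bench at the start); z up through the dial. About 40 g, loose.
- watch_square: steel watch head, no strap, black dial up: square case 38 x 38 mm, 13 mm thick. Strap lugs at both ends along x (12 and 6 o'clock): 46 mm over the lug tips, each pair 38 mm wide, from 2.5 to 10 mm above the underside; a good grip. A 3 mm crown juts from the -y side. Origin: centre of its underside (on the bench at the start); z up through the dial. About 80 g, loose.
- watch_oblong: steel watch head, no strap, black dial up: long narrow rectangular case 40 mm (along x) by 23 mm, 13 mm thick. Strap lugs at both ends along x (12 and 6 o'clock): 46 mm over the lug tips, each pair 23 mm wide, from 2.5 to 10 mm above the underside; a good grip. A 3 mm crown juts from the -y side. Origin: centre of its underside (on the bench at the start); z up through the dial. About 55 g, loose.
- holder_large_round: grey plastic casing holder, fixed to the bench: a round block 86 mm in diameter, 16 mm tall, with a dark felt-lined large round recess 68 mm in diameter in its top, 3 mm deep, centred on the block; white index lines on the rim at +x and -x. Origin: centre of its underside on the bench; recess floor 13 mm, rim 16 mm above it. Any turn of the watch fits.
- holder_small_round: grey plastic casing holder, fixed to the bench: a round block 73 mm in diameter, 16 mm tall, with a dark felt-lined small round recess 52 mm in diameter in its top, 3 mm deep, centred on the block; white index lines on the rim at +x and -x. Origin: centre of its underside on the bench; recess floor 13 mm, rim 16 mm above it. Any turn of the watch fits.
- holder_square: grey plastic casing holder, fixed to the bench: a block 78 mm (along x) by 74 mm, 16 mm tall, with a dark felt-lined nearly square recess 58 mm (along x) by 54 mm in its top, 3 mm deep, centred on the block; white index lines on the rim at +x and -x. Origin: centre of its underside on the bench; recess floor 13 mm, rim 16 mm above it. The watch's lugs go along x, either way round.
- holder_oblong: grey plastic casing holder, fixed to the bench: a block 78 mm (along x) by 62 mm, 16 mm tall, with a dark felt-lined long narrow recess 58 mm (along x) by 39 mm in its top, 3 mm deep, centred on the block; white index lines on the rim at +x and -x. Origin: centre of its underside on the bench; recess floor 13 mm, rim 16 mm above it. The watch's lugs go along x, either way round.
- movement: bystander, loose: an open brass watch movement clamped on a round steel movement holder, 38 mm in diameter and 23 mm tall, with a clamp screw at one side (30 mm from the centre). Origin: centre of its underside on the bench.
- loupe: bystander, loose: black eye loupe, a cup 38 mm wide at the top, 27 mm at the foot, 30 mm tall, standing on its foot. Origin: centre of its underside on the bench.

How it is judged:
At the end, for the whole second after the job is handed in: Each watch rests, dial up and flat (within 0.04 rad), on the recess floor of the holder of its own name: underside 11 to 14.2 mm above the holder's origin, centre within 12 mm of the holder's centre, at rest (horizontal distance between watch_large_round and holder_large_round below 0.012 m and z of watch_large_round in the frame of holder_large_round between 0.011 and 0.0142 m and angle between each of watch_large_round, watch_small_round, watch_square, watch_oblong's own z axis and vertical below 0.04 rad and linear speed of each of watch_large_round, watch_small_round, watch_square, watch_oblong below 0.02 m/s and angular speed of each of watch_large_round, watch_small_round, watch_square, watch_oblong below 0.2 rad/s and horizontal distance between watch_small_round and holder_small_round below 0.012 m and z of watch_small_round in the frame of holder_small_round between 0.011 and 0.0142 m and horizontal distance between watch_square and holder_square below 0.012 m and z of watch_square in the frame of holder_square between 0.011 and 0.0142 m and horizontal distance between watch_oblong and holder_oblong below 0.012 m and z of watch_oblong in the frame of holder_oblong between 0.011 and 0.0142 m); the robot touches nothing.
It fails at once if the open movement is shifted by more than 15 mm (distance of movement from where it was at the start of the episode above 0.015 m).
It fails at once if the eye loupe is shifted by more than 15 mm (distance of loupe from where it was at the start of the episode above 0.015 m).
It fails at once if a watch falls freely (faster than 0.5 m/s with no finger on it, a drop of about 13 mm) ((linear speed of watch_large_round above 0.5 m/s and contact force between the fingers and watch_large_round below 0.01 N) or (linear speed of watch_small_round above 0.5 m/s and contact force between the fingers and watch_small_round below 0.01 N) or (linear speed of watch_square above 0.5 m/s and contact force between the fingers and watch_square below 0.01 N) or (linear speed of watch_oblong above 0.5 m/s and contact force between the fingers and watch_oblong below 0.01 N)).
It also fails if it takes over 104 s, if anything falls off the work surface, if the arm or the gripper's body presses on something with over 40 N, if the wrist force passes 120 N, or if a joint passes its speed limit or range.

## Robot

A 7-joint arm with a two-finger parallel gripper is mounted at the origin on the work surface. World frame = base frame: x ahead of the robot, y to its left, z up, the work surface at z = 0. Lengths are in m, angles in rad, forces in N, time in s.
With the tool pointing down it reaches from about 0.4 to 0.85 m from the base axis. Payload 6.9 kg.
Tool frame: the origin (TCP) lies midway between the tips of the shut fingers; the grasp point (between the pads) lies 19 mm behind it; z points along the fingers, y is the line along which they close (so a half turn about z gives the same grasp; the last joint's range is limited). The gripper opens to 85 mm and grips with 20 to 120 N. Pads are 22 mm wide; open, the fingers measure 114 mm over their backs; the gripper's body (76 mm by 85 mm) begins 54 mm behind the grasp point. The pads swing forward as they close: fully open they stand 13 mm farther back than shut.
Start: joints at [1.45, 0.507, -0.238, 1.5, 0.126, 1.149, -0.155], TCP at [0.14, -0.609, 0.231] pointing down, gripper open.
Joint ranges: [-3.08, 3.08], [-0.24, 2.05], [-1.43, 1.35], [0, 2.5], [-1.52, 4.66], [0.17, 1.96], [-2.89, 2.89]. Speed limits (rad/s): [2.39, 2.39, 3.14, 3.14, 3.14, 3.14, 3.14].

## Interface

Orientations are given as a unit quaternion [w, x, y, z].
In Python, from workcell import arm gives the robot as it stands. The module is installed in compiled form; this text tells all that it offers.
- The arm moves only by the tool carry_out, never from a script. Its argument "commands" is a list of rows, each an object with "gripper": the opening, from -1 (shut) to 1 (fully open); "delta_pos": the shift along the tool's x, y, z in mm, a list of three; "roll": the turn about the tool's z in degrees. In form: [{"gripper": gripper, "delta_pos": [dx, dy, dz], "roll": roll}, ...]. A call has 1 to 10 rows; each row shifts and turns the commanded pose from where the row before left it, along the tool's axes as they then stand; what a row does not reach is not made up. A row lasts 1/12 s, in which the tool goes at most 41.7 mm and 7.16 degrees, less where a joint would pass 70% of its speed; a pose out of reach is approached as far as the arm can. A call with a gripper value outside its range is refused whole. The fingers move at their own pace and stop on an object; "grip_force" is the grip in N (left out, the last holds). Time passes only in rows, so rows that do not move let the fingers close. It gives the time, the measured TCP pose, the force, the opening and the grip force at its end, in the units of the state.
- arm.observe(): the state, without advancing time (a new reading comes with each control period).
- arm.grab_frame(name): name is "side" or "top"; returns a dict with "img" (480x640x3 uint8, blue, green, red), "depth" (480x640 float32, m along the optical axis (not along the pixel's ray), 0 where there is no reading), "fx", "fy", "cx", "cy" (pixels), "distortion" ([k1, k2, p1, p2, k3] as OpenCV has them; the pictures are not rectified), "xyz" and "orientation" of the camera in the world. Camera axes: x right, y down, z forward; pixel columns grow to the right and rows downward; lengths in m; the calibration is good to about 2 mm. A picture is of the moment at which its call begins.
- arm.sign_off(): hands the job in; it is judged then, once.
The state is a dict: "t": time; "q": joint angles; "dq": joint speeds; "joint_efforts": joint torques, N m; "eef_pos": TCP position; "tcp_rot": TCP orientation; "force": force on the tool from outside, world axes, zero at the start; "ft_torque": the same for the moment, N m; "grip_width": finger opening in m; "grasp_force": force on a finger pad.
Only numpy, scipy, OpenCV 4.12 (cv2) and the standard library are available. Lean on these libraries where they do the work, as an engineer would, in place of code of your own. Each camera call takes 0.05 s, during which the arm holds its last target. There are 200 camera calls.

## Working session

There is one attempt and no reset: what is moved stays moved. The work goes in short steps, Python scripts to look and compute and a tool call to move; the robot and the scene stay as the last step left them, time stands still between calls to the robot, and variables do not carry over. Pictures are saved under pics/ and viewed, at most 14 in all, crops included, and the job is handed in when it is done.

Besides the shell and the picture viewer there is one more tool, called after "Request:" as name([rows], argument=value, ...), one row to a line, values as JSON. carry_out: Moves the arm, as the interface text tells. Its arguments: {"type":"object","properties":{"commands":{"type":"array","items":{"type":"object","properties":{"gripper":{"type":"number"},"delta_pos":{"type":"array","items":{"type":"number"}},"roll":{"type":"number"}}}},"grip_force":{"type":"number"}},"required":["commands"]}

```bash
mkdir -p pics
cat > h.py <<'E'
import numpy as np, cv2
from workcell import arm
from scipy.spatial.transform import Rotation as R
def grab(n):
    f=arm.grab_frame(n); f['K']=np.array([[f['fx'],0,f['cx']],[0,f['fy'],f['cy']],[0,0,1.]])
    w,x,y,z=f['orientation']; f['R']=R.from_quat([x,y,z,w]).as_matrix(); f['p']=np.array(f['xyz']); f['D']=np.array(f['distortion'],float)
    return f
def onplane(f,uv,z):
    n=cv2.undistortPoints(np.array(uv,float).reshape(-1,1,2),f['K'],f['D']).reshape(-1,2)
    d=np.c_[n,np.ones(len(n))]@f['R'].T
    return f['p']+d*((z-f['p'][2])/d[:,2])[:,None]
E
python3 - <<'E'
from h import *
for n in('top','side'):
    f=grab(n); cv2.imwrite(f'pics/{n}0.png',f['img']); np.save(n+'0.npy',f,allow_pickle=True)
    print(n,f['p'],f['R'].round(3).tolist(),f['fx'],f['D'])
s=arm.observe();print({k:np.round(v,3).tolist() for k,v in s.items()})
E
```

```text
top [ 0.45857773 -0.01265276  1.12887667] [[-0.03, -0.998, 0.056], [-1.0, 0.03, 0.004], [-0.006, -0.056, -0.998]] 553.3176863347416 [0.05079757 0.         0.         0.         0.        ]
side [0.0277389  0.55785914 0.70531165] [[-0.765, -0.425, 0.484], [-0.643, 0.525, -0.557], [-0.017, -0.737, -0.675]] 469.7444573934827 [-0.04655096  0.          0.          0.          0.        ]
{'t': 0.1, 'q': [1.45, 0.508, -0.238, 1.501, 0.126, 1.149, -0.155], 'dq': [0.002, -0.002, 0.0, -0.003, 0.002, -0.001, -0.002], 'joint_efforts': [-0.005, -62.183, -2.195, -25.02, 0.012, 0.008, -0.0], 'eef_pos': [0.14, -0.609, 0.231], 'tcp_rot': [-0.001, 0.994, 0.113, -0.0], 'force': [0.497, -0.297, -0.327], 'ft_torque': [-0.02, -0.036, -0.052], 'grasp_force': 0.0, 'grip_width': 0.086}
```

View pics/top0.png

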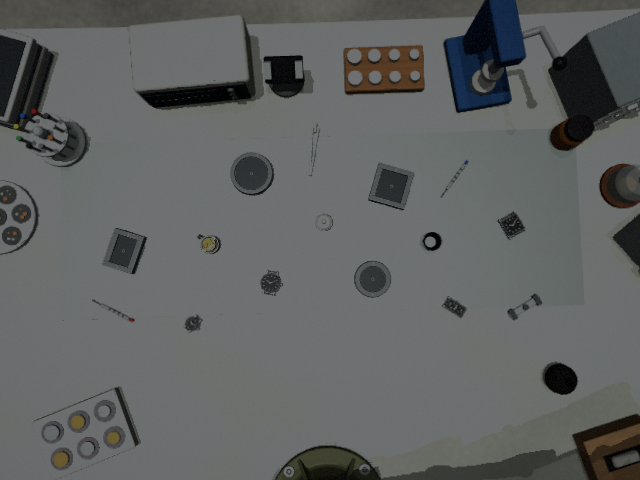

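View pics/side0.png

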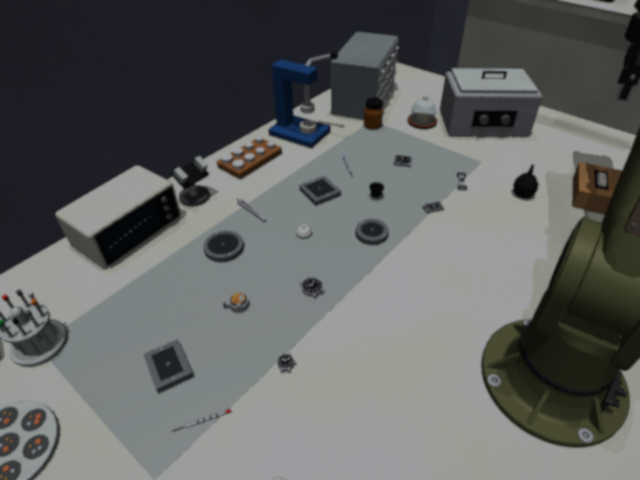

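The top view shows these pixel positions:
- **Watches:** large round (271,283), small round (193,324), square (512,225), oblong (455,307).
- **Holders:** large round (252,173), small round (373,279), square (391,186), oblong (125,250).
- **Bystanders:** movement (209,243), loupe (431,241).

The side view shows the same layout. Next I'll crop each item for measuring.

Run:
```python
from h import *
f=np.load('top0.npy',allow_pickle=True).item(); im=f['img']
P=[(271,283),(193,324),(512,225),(455,307),(252,173),(373,279),(391,186),(125,250)]
t=[]
for i,(u,v) in enumerate(P):
    r=24 if i>3 else 17
    c=im[v-r:v+r,u-r:u+r].astype(float)
    t.append(cv2.resize(np.clip(c*1.8,0,255).astype(np.uint8),(200,200),interpolation=cv2.INTER_NEAREST))
cv2.imwrite('pics/crops.png',np.vstack([np.hstack(t[:4]),np.hstack(t[4:])]))
hsv=cv2.cvtColor(im,cv2.COLOR_BGR2HSV); g=cv2.cvtColor(im,cv2.COLOR_BGR2GRAY)
print([(g[v-25,u-25],) for u,v in P])
bg=cv2.medianBlur(im,101); d=np.abs(im.astype(int)-bg).max(2)
m=(d>22).astype(np.uint8); m=cv2.morphologyEx(m,cv2.MORPH_CLOSE,np.ones((3,3)))
cs,_=cv2.findContours(m,cv2.RETR_EXTERNAL,cv2.CHAIN_APPROX_NONE)
for i,(u,v) in enumerate(P+[(209,243),(431,241)]):
    c=min(cs,key=lambda c:-cv2.pointPolygonTest(c,(u,v),True))
    z=[.009,.009,.009,.009,.016,.016,.016,.016,.015,.03][i]
    w=onplane(f,c.reshape(-1,2),z)[:,:2].astype(np.float32)*1000
    (rc,wh,a)=cv2.minAreaRect(w); print(i,np.round(rc,1),np.round(wh,1),round(a,1), 'px',len(c))
```

```text
[(np.uint8(112),), (np.uint8(112),), (np.uint8(108),), (np.uint8(114),), (np.uint8(113),), (np.uint8(112),), (np.uint8(112),), (np.uint8(112),)]
0 [441.8  98.5] [44.8 49.4] 81.1 px 74
1 [366.3 256.3] [30.5 37.3] 14.8 px 53
2 [ 543.9 -389. ] [46.6 41.5] 28.8 px 73
3 [ 382.7 -267.6] [46.4 25.3] 56.6 px 58
4 [664.  132.4] [87.9 86. ] 43.3 px 122
5 [ 443.  -104.6] [72.1 72. ] 88.1 px 103
6 [ 629.1 -148.8] [76.5 80.8] 72.1 px 144
7 [515.1 389. ] [69.7 79.6] 70.6 px 134
8 [523.5 221.7] [49.6 36.5] 83.5 px 69
9 [ 514.8 -222.8] [39.6 35.8] 88.2 px 55
```

View pics/crops.png

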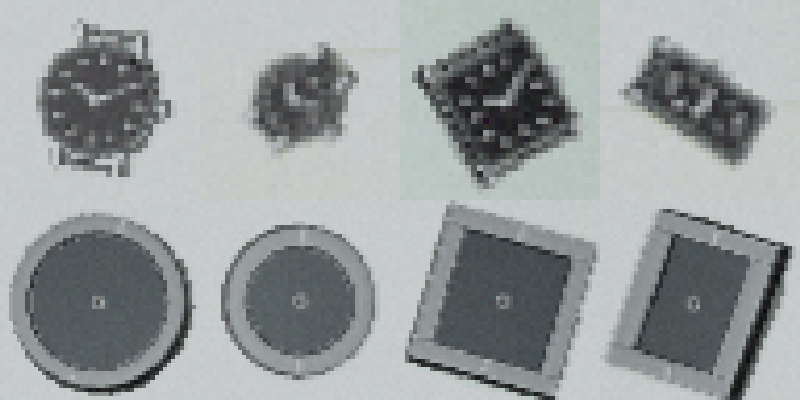

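The crops show the watches and, in each recess, a bright centre ring and index lines. The lug direction of the small round watch isn't clear, so I'll refine that along with the recess centres and angles.

Run:
```python
from h import *
f=np.load('top0.npy',allow_pickle=True).item(); im=f['img']; g=cv2.cvtColor(im,cv2.COLOR_BGR2GRAY)
P=[(252,173),(373,279),(391,186),(125,250)]
for n,(u,v) in zip('LSQO',P):
    print(n,'grey felt/rim/bg',g[v+5,u+5],end=' ')
    r=5;c=g[v-r:v+r+1,u-r:u+r+1].astype(float);w=np.clip(c-np.median(c)-6,0,None);ys,xs=np.mgrid[v-r:v+r+1,u-r:u+r+1]
    uv=[(w*xs).sum()/w.sum(),(w*ys).sum()/w.sum()]; print('ring',np.round(onplane(f,uv,.013)[0]*1000,1),end=' ')
    m=np.zeros_like(g); m[v-28:v+28,u-28:u+28]=(np.abs(g[v-28:v+28,u-28:u+28].astype(int)-int(g[v+5,u+5]))<14)*255
    m=cv2.morphologyEx(m,cv2.MORPH_OPEN,np.ones((3,3)))
    cs,_=cv2.findContours(m,cv2.RETR_EXTERNAL,cv2.CHAIN_APPROX_NONE); c=max(cs,key=cv2.contourArea)
    rc,wh,a=cv2.minAreaRect((onplane(f,c.reshape(-1,2),.013)[:,:2]*1000).astype(np.float32)); print('felt',np.round(rc,1),np.round(wh,1),round(a,1))
u,v=193,324
c=np.clip(im[v-14:v+14,u-14:u+14].astype(float)*1.8,0,255).astype(np.uint8)
a=cv2.resize(c,(500,500),interpolation=cv2.INTER_CUBIC)
s=np.load('side0.npy',allow_pickle=True).item()['img'];u,v=286,362
b=cv2.resize(np.clip(s[v-14:v+14,u-14:u+14].astype(float)*1.8,0,255).astype(np.uint8),(300,300),interpolation=cv2.INTER_CUBIC)
b=cv2.copyMakeBorder(b,0,200,0,0,cv2.BORDER_CONSTANT)
cv2.imwrite('pics/small.png',np.hstack([a,b]))
```

```text
L grey felt/rim/bg 48 ring [665.  133.2  13. ] felt [666.2 132.7] [64.4 67.3] 82.4
S grey felt/rim/bg 50 ring [ 443.3 -105.6   13. ] felt [ 443.8 -105.9] [50.3 50.1] 88.3
Q grey felt/rim/bg 41 ring [ 630.5 -150.2   13. ] felt [ 631.  -150.2] [54.4 58.6] 72.1
O grey felt/rim/bg 46 ring [515.7 393.5  13. ] felt [515.5 393.5] [37.3 58.7] 71.0
```

View pics/small.png

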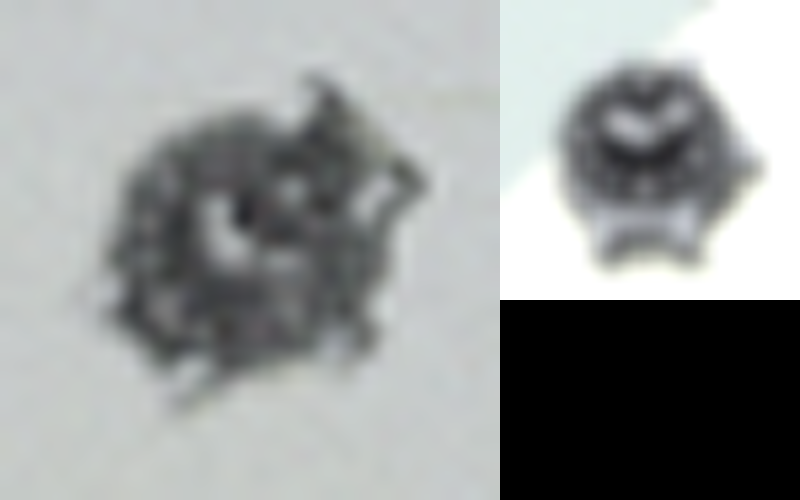

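The small watch's lug tips are at (315,80)/(420,185) and (115,310)/(190,400) in the crop. That puts its lug axis at about −45° in the world. Next I'll write a planning helper.

```bash
cat > p.py <<'E'
import sys
from h import *
s=arm.observe(); w,x,y,z=s['tcp_rot']; M=R.from_quat([x,y,z,w]).as_matrix(); p=np.array(s['eef_pos'])
X,Y,Z,A=map(float,sys.argv[1:5]); cl=np.degrees(np.arctan2(M[1,1],M[0,1]))
dd=M.T@(np.array([X,Y,Z])-p*1000); roll=-((A-cl+90)%180-90)
print('t',round(s['t'],1),'pos',(p*1000).round(1),'close',round(cl,1),'tilt z',M[:,2].round(3)); print('delta',dd.round(1),'roll',round(roll,1),'q',np.round(s['q'],2))
t=np.radians(roll);print('delta if rolled first',(np.array([[np.cos(t),np.sin(t),0],[-np.sin(t),np.cos(t),0],[0,0,1]])@dd).round(1))
E
python3 - <<'E'
from h import *
f=np.load('top0.npy',allow_pickle=True).item()
print(onplane(f,[193.1,323.2],.0065)[0])
E
python3 p.py 544 -389 100 29
```

```text
[0.36517774 0.25729015 0.0065    ]
t 0.1 pos [ 139.8 -608.7  230.5] close -77.1 tilt z [-0.     0.002 -1.   ]
delta [ 443.2 -123.4  130.7] roll 73.9 q [ 1.45  0.51 -0.24  1.5   0.13  1.15 -0.15]
delta if rolled first [   4.  -460.   130.7]
```

Request:
carry_out([
  {"gripper": 1, "delta_pos": [37, -10, 5], "roll": 0},
  {"gripper": 1, "delta_pos": [37, -10, 5], "roll": 0},
  {"gripper": 1, "delta_pos": [37, -10, 5], "roll": 0},
  {"gripper": 1, "delta_pos": [37, -10, 5], "roll": 0},
  {"gripper": 1, "delta_pos": [37, -10, 5], "roll": 0},
  {"gripper": 1, "delta_pos": [37, -10, 5], "roll": 0},
  {"gripper": 1, "delta_pos": [37, -10, 5], "roll": 0},
  {"gripper": 1, "delta_pos": [37, -10, 5], "roll": 0},
  {"gripper": 1, "delta_pos": [37, -10, 5], "roll": 0},
  {"gripper": 1, "delta_pos": [37, -10, 5], "roll": 0},
], grip_force=40)

```text
t: 0.93
eef_pos: [0.4794, -0.4276, 0.1807]
tcp_rot: [-0.0, 0.994, 0.113, -0.0]
force: [0.3, -0.7, 0.6]
grip_width: 0.0854
grasp_force: 0.0
```

Request:
carry_out([
  {"gripper": 1, "delta_pos": [0, 0, 0], "roll": -7},
  {"gripper": 1, "delta_pos": [0, 0, 0], "roll": -7},
  {"gripper": 1, "delta_pos": [0, 0, 0], "roll": -7},
  {"gripper": 1, "delta_pos": [0, 0, 0], "roll": -7},
  {"gripper": 1, "delta_pos": [0, 0, 0], "roll": -7},
  {"gripper": 1, "delta_pos": [0, 0, 0], "roll": -7},
  {"gripper": 1, "delta_pos": [0, 0, 0], "roll": -7},
  {"gripper": 1, "delta_pos": [0, 0, 0], "roll": -7},
  {"gripper": 1, "delta_pos": [0, 0, 0], "roll": -7},
  {"gripper": 1, "delta_pos": [0, 0, 0], "roll": -7},
])

```text
t: 1.77
eef_pos: [0.4778, -0.4288, 0.1808]
tcp_rot: [-0.0, 0.747, 0.664, -0.0]
force: [-0.1, -0.7, -0.1]
grip_width: 0.0851
grasp_force: 0.0
```

```bash
python3 p.py 544 -389 60 29
```

```text
t 1.8 pos [ 477.8 -428.8  180.8] close -6.7 tilt z [-0.001  0.001 -1.   ]
delta [ 47.2  61.2 120.8] roll -35.7 q [ 1.03  0.62 -0.59  1.52  0.37  1.11  0.25]
delta if rolled first [  2.6  77.2 120.8]
```

Request:
carry_out([
  {"gripper": 1, "delta_pos": [0, 0, 0], "roll": -7},
  {"gripper": 1, "delta_pos": [0, 0, 0], "roll": -7},
  {"gripper": 1, "delta_pos": [0, 0, 0], "roll": -7},
  {"gripper": 1, "delta_pos": [0, 0, 0], "roll": -7},
  {"gripper": 1, "delta_pos": [0, 0, 0], "roll": -7},
  {"gripper": 1, "delta_pos": [1, 20, 25], "roll": -0.7},
  {"gripper": 1, "delta_pos": [1, 20, 25], "roll": 0},
  {"gripper": 1, "delta_pos": [0, 20, 25], "roll": 0},
  {"gripper": 1, "delta_pos": [0, 17, 25], "roll": 0},
  {"gripper": 1, "delta_pos": [0, 0, 20], "roll": 0},
])

```text
t: 2.6
eef_pos: [0.5478, -0.3864, 0.0592]
tcp_rot: [-0.0, 0.508, 0.861, 0.002]
force: [-0.2, 0.9, 0.8]
grip_width: 0.0855
grasp_force: 0.0
```

```bash
python3 p.py 544 -389 2 29
python3 - <<'E'
from h import *
a=grab('top')['img'][150:330,400:640];b=grab('side')['img'][60:240,300:540]
cv2.imwrite('pics/sq.png',cv2.resize(np.hstack([a,b]),(800,300),interpolation=cv2.INTER_CUBIC))
E
```

```text
t 2.6 pos [ 547.8 -386.4   59.2] close 28.9 tilt z [ 0.001  0.003 -1.   ]
delta [-0.6 -4.8 57.2] roll -0.1 q [ 0.95  0.81 -0.68  1.57  0.58  0.97  0.6 ]
delta if rolled first [-0.6 -4.8 57.2]
```

View pics/sq.png

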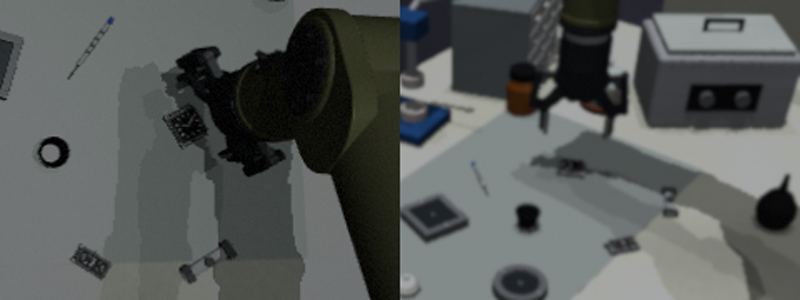

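The gripper is above the square watch, with the fingers at crop (195,65) and (250,160) along the lug axis. The shift right of the watch at (185,125) matches parallax. I'll descend and grip.

Request:
carry_out([
  {"gripper": 1, "delta_pos": [0, -3, 20], "roll": 0},
  {"gripper": 1, "delta_pos": [0, -2, 20], "roll": 0},
  {"gripper": 1, "delta_pos": [0, 0, 12], "roll": 0},
  {"gripper": 1, "delta_pos": [0, 0, 5], "roll": 0},
  {"gripper": 0.2, "delta_pos": [0, 0, 0], "roll": 0},
  {"gripper": -0.2, "delta_pos": [0, 0, 0], "roll": 0},
  {"gripper": -0.2, "delta_pos": [0, 0, 0], "roll": 0},
  {"gripper": -0.2, "delta_pos": [0, 0, 0], "roll": 0},
  {"gripper": -0.2, "delta_pos": [0, 0, 0], "roll": 0},
  {"gripper": -0.2, "delta_pos": [0, 0, 0], "roll": 0},
])

```text
t: 3.53
eef_pos: [0.5414, -0.393, 0.0059]
tcp_rot: [0.001, 0.51, 0.86, -0.0]
force: [-0.7, 0.3, 5.4]
grip_width: 0.0363
grasp_force: 39.6
```

```bash
python3 p.py 544 -389 2 29; python3 -c "
from h import *
s=arm.observe();print(s['grip_width'],s['grasp_force'],s['force'])"
```

```text
t 3.5 pos [ 541.4 -393.     5.9] close 28.6 tilt z [ 0.002 -0.001 -1.   ]
delta [2.3 4.2 3.9] roll -0.4 q [ 0.94  0.87 -0.64  1.61  0.63  0.88  0.56]
delta if rolled first [2.3 4.2 3.9]
0.03626221361677217 39.60009455680847 [-0.69877865  0.32489127  5.4235833 ]
```

Request:
carry_out([
  {"gripper": -0.2, "delta_pos": [0, 0, -3], "roll": 0},
  {"gripper": -0.2, "delta_pos": [0, 0, -5], "roll": 0},
  {"gripper": -0.2, "delta_pos": [0, 0, -10], "roll": 0},
  {"gripper": -0.2, "delta_pos": [0, 0, -15], "roll": 0},
  {"gripper": -0.2, "delta_pos": [0, 0, -20], "roll": 0},
  {"gripper": -0.2, "delta_pos": [0, 0, -20], "roll": 0},
  {"gripper": -0.2, "delta_pos": [0, 0, -10], "roll": 0},
  {"gripper": -0.2, "delta_pos": [0, 0, 0], "roll": 0},
])

```text
t: 4.2
eef_pos: [0.542, -0.3934, 0.0906]
tcp_rot: [0.002, 0.51, 0.86, -0.0]
force: [0.1, -0.0, -1.0]
grip_width: 0.036
grasp_force: 40.1
```

```bash
python3 p.py 630.5 -150 70 -18
python3 - <<'E'
from h import *
a=grab('top')['img'][150:330,400:640];b=grab('side')['img'][60:240,300:540]
cv2.imwrite('pics/sq2.png',cv2.resize(np.clip(np.hstack([a,b])*1.5,0,255).astype(np.uint8),(800,300),interpolation=cv2.INTER_CUBIC))
E
```

```text
t 4.2 pos [ 542.  -393.4   90.6] close 28.6 tilt z [ 0.004 -0.002 -1.   ]
delta [171.3 194.2  20.3] roll 46.6 q [ 0.97  0.78 -0.7   1.55  0.56  1.02  0.62]
delta if rolled first [258.8   8.9  20.3]
```

View pics/sq2.png

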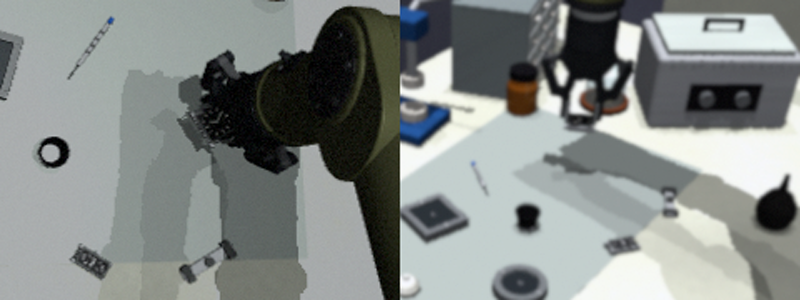

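The square watch is off the bench and held; the force of −1 N fits its weight. I'll turn it and carry it to its holder.

Request:
carry_out([
  {"gripper": -0.2, "delta_pos": [0, 0, 0], "roll": 4},
  {"gripper": -0.2, "delta_pos": [0, 0, 0], "roll": 6},
  {"gripper": -0.2, "delta_pos": [0, 0, 0], "roll": 6},
  {"gripper": -0.2, "delta_pos": [0, 0, 0], "roll": 6},
  {"gripper": -0.2, "delta_pos": [0, 0, 0], "roll": 6},
  {"gripper": -0.2, "delta_pos": [0, 0, 0], "roll": 6},
  {"gripper": -0.2, "delta_pos": [0, 0, 0], "roll": 6},
  {"gripper": -0.2, "delta_pos": [0, 0, 0], "roll": 4},
  {"gripper": -0.2, "delta_pos": [0, 0, 0], "roll": 2.6},
  {"gripper": -0.2, "delta_pos": [10, 0, 0], "roll": 0},
])

```text
t: 5.13
eef_pos: [0.5416, -0.3852, 0.0855]
tcp_rot: [-0.001, 0.81, 0.586, -0.001]
force: [-1.2, -0.4, -1.8]
grip_width: 0.0361
grasp_force: 40.0
```

Request:
carry_out([
  {"gripper": -0.2, "delta_pos": [20, 1, 0], "roll": 0},
  {"gripper": -0.2, "delta_pos": [28, 1, 0], "roll": 0},
  {"gripper": -0.2, "delta_pos": [28, 1, 0], "roll": 0},
  {"gripper": -0.2, "delta_pos": [28, 1, 0], "roll": 0},
  {"gripper": -0.2, "delta_pos": [28, 1, 0], "roll": 0},
  {"gripper": -0.2, "delta_pos": [28, 1, 0], "roll": 0},
  {"gripper": -0.2, "delta_pos": [28, 1, 0], "roll": 0},
  {"gripper": -0.2, "delta_pos": [28, 1, 0], "roll": 0},
  {"gripper": -0.2, "delta_pos": [20, 1, 0], "roll": 0},
  {"gripper": -0.2, "delta_pos": [12, 0, 0], "roll": 0},
])

```text
t: 5.97
eef_pos: [0.6291, -0.1454, 0.0865]
tcp_rot: [-0.001, 0.807, 0.59, 0.0]
force: [-0.6, 0.7, -0.9]
grip_width: 0.036
grasp_force: 40.0
```

```bash
python3 p.py 630.5 -150 19 -18
```

```text
t 6.0 pos [ 629.1 -145.4   86.5] close -17.6 tilt z [-0.001  0.002 -1.   ]
delta [-4.1  2.9 67.4] roll 0.4 q [ 0.46  0.7  -0.46  1.62  0.37  0.91 -0.45]
delta if rolled first [-4.1  2.9 67.4]
```

Request:
carry_out([
  {"gripper": -0.2, "delta_pos": [-2, 1, 5], "roll": 0},
  {"gripper": -0.2, "delta_pos": [-2, 2, 10], "roll": 0},
  {"gripper": -0.2, "delta_pos": [0, 0, 14], "roll": 0},
  {"gripper": -0.2, "delta_pos": [0, 0, 14], "roll": 0},
  {"gripper": -0.2, "delta_pos": [0, 0, 10], "roll": 0},
  {"gripper": -0.2, "delta_pos": [0, 0, 5], "roll": 0},
  {"gripper": -0.2, "delta_pos": [0, 0, 2], "roll": 0},
  {"gripper": -0.2, "delta_pos": [0, 0, 0], "roll": 0},
  {"gripper": -0.2, "delta_pos": [0, 0, 0], "roll": 0},
])

```text
t: 6.72
eef_pos: [0.6305, -0.1553, 0.0276]
tcp_rot: [0.0, 0.809, 0.588, 0.0]
force: [-0.4, 0.1, -0.9]
grip_width: 0.0358
grasp_force: 40.0
```

```bash
python3 p.py 630.5 -150 19 -18
```

```text
t 6.7 pos [ 630.5 -155.3   27.6] close -18.0 tilt z [ 0.001 -0.    -1.   ]
delta [ 5.  -1.6  8.6] roll 0.0 q [ 0.45  0.77 -0.43  1.65  0.41  0.8  -0.47]
delta if rolled first [ 5.  -1.6  8.6]
```

Request:
carry_out([
  {"gripper": -0.2, "delta_pos": [3, -1, 2], "roll": 0},
  {"gripper": -0.2, "delta_pos": [0, 0, 2], "roll": 0},
  {"gripper": -0.2, "delta_pos": [0, 0, 2], "roll": 0},
  {"gripper": -0.2, "delta_pos": [0, 0, 1], "roll": 0},
  {"gripper": -0.2, "delta_pos": [0, 0, 0], "roll": 0},
  {"gripper": -0.2, "delta_pos": [0, 0, 0], "roll": 0},
])

```text
t: 7.22
eef_pos: [0.6302, -0.1517, 0.0203]
tcp_rot: [0.0, 0.809, 0.588, -0.0]
force: [0.4, -0.4, -1.4]
grip_width: 0.0358
grasp_force: 40.0
```

```bash
python3 p.py 630.5 -150 19 -18
```

```text
t 7.2 pos [ 630.2 -151.7   20.3] close -18.0 tilt z [-0. -0. -1.]
delta [ 1.7 -0.2  1.3] roll 0.0 q [ 0.44  0.78 -0.42  1.66  0.42  0.79 -0.48]
delta if rolled first [ 1.7 -0.2  1.3]
```

Down in 1 mm steps until I feel contact.

Request:
carry_out([
  {"gripper": -0.2, "delta_pos": [0, 0, 1], "roll": 0},
  {"gripper": -0.2, "delta_pos": [0, 0, 1], "roll": 0},
  {"gripper": -0.2, "delta_pos": [0, 0, 0], "roll": 0},
  {"gripper": -0.2, "delta_pos": [0, 0, 0], "roll": 0},
])

```text
t: 7.55
eef_pos: [0.6304, -0.1518, 0.019]
tcp_rot: [0.0, 0.809, 0.588, 0.0]
force: [-2.1, -0.1, 4.9]
grip_width: 0.0361
grasp_force: 40.8
```

Request:
carry_out([
  {"gripper": -0.05, "delta_pos": [0, 0, 0], "roll": 0},
  {"gripper": 0.1, "delta_pos": [0, 0, 0], "roll": 0},
  {"gripper": 0.3, "delta_pos": [0, 0, 0], "roll": 0},
  {"gripper": 0.6, "delta_pos": [0, 0, 0], "roll": 0},
  {"gripper": 0.6, "delta_pos": [0, 0, -3], "roll": 0},
  {"gripper": 0.6, "delta_pos": [0, 0, -10], "roll": 0},
  {"gripper": 0.6, "delta_pos": [0, 0, -20], "roll": 0},
  {"gripper": 0.6, "delta_pos": [0, 0, -30], "roll": 0},
  {"gripper": 0.6, "delta_pos": [0, 0, -20], "roll": 0},
])

```text
t: 8.3
eef_pos: [0.6309, -0.1516, 0.1041]
tcp_rot: [0.001, 0.809, 0.588, 0.001]
force: [0.9, 0.1, 0.3]
grip_width: 0.0683
grasp_force: 0.0
```

```bash
python3 p.py 383 -267.6 60 57
```

```text
t 8.3 pos [ 630.9 -151.6  104.1] close -18.0 tilt z [ 0.002  0.    -1.   ]
delta [-186.8 -200.1   43.7] roll -75.0 q [ 0.47  0.69 -0.47  1.59  0.36  0.95 -0.43]
delta if rolled first [ 144.7 -232.4   43.7]
```

Request:
carry_out([
  {"gripper": 0.6, "delta_pos": [-19, -20, 0], "roll": 0},
  {"gripper": 0.6, "delta_pos": [-19, -20, 0], "roll": 0},
  {"gripper": 0.6, "delta_pos": [-19, -20, 0], "roll": 0},
  {"gripper": 0.6, "delta_pos": [-19, -20, 0], "roll": 0},
  {"gripper": 0.6, "delta_pos": [-19, -20, 0], "roll": 0},
  {"gripper": 0.6, "delta_pos": [-19, -20, 0], "roll": 0},
  {"gripper": 0.6, "delta_pos": [-19, -20, 0], "roll": 0},
  {"gripper": 0.6, "delta_pos": [-19, -20, 0], "roll": 0},
  {"gripper": 0.6, "delta_pos": [-19, -20, 0], "roll": 0},
  {"gripper": 0.6, "delta_pos": [-16, -20, 0], "roll": 0},
])

```text
t: 9.13
eef_pos: [0.3811, -0.2689, 0.1021]
tcp_rot: [0.001, 0.809, 0.588, -0.0]
force: [0.2, -0.4, -0.2]
grip_width: 0.0684
grasp_force: 0.0
```

Request:
carry_out([
  {"gripper": 0.6, "delta_pos": [0, 0, 0], "roll": -7},
  {"gripper": 0.6, "delta_pos": [0, 0, 0], "roll": -7},
  {"gripper": 0.6, "delta_pos": [0, 0, 0], "roll": -7},
  {"gripper": 0.6, "delta_pos": [0, 0, 0], "roll": -7},
  {"gripper": 0.6, "delta_pos": [0, 0, 0], "roll": -7},
  {"gripper": 0.6, "delta_pos": [0, 0, 0], "roll": -7},
  {"gripper": 0.6, "delta_pos": [0, 0, 0], "roll": -7},
  {"gripper": 0.6, "delta_pos": [0, 0, 0], "roll": -7},
  {"gripper": 0.6, "delta_pos": [0, 0, 0], "roll": -7},
  {"gripper": 0.6, "delta_pos": [0, 0, 0], "roll": -7},
])

```text
t: 9.97
eef_pos: [0.3825, -0.2683, 0.1021]
tcp_rot: [0.0, 0.322, 0.947, -0.001]
force: [-0.3, 0.6, -0.1]
grip_width: 0.0683
grasp_force: 0.0
```

```bash
python3 p.py 383 -267.6 2 57;  python3 - <<'E'
from h import *
a=grab('top')['img'][120:300,260:500];b=grab('side')['img'][120:300,280:520]
cv2.imwrite('pics/ob.png',cv2.resize(np.clip(np.hstack([a,b])*1.5,0,255).astype(np.uint8),(800,300),interpolation=cv2.INTER_CUBIC))
E
```

```text
t 10.0 pos [ 382.5 -268.3  102.1] close 52.4 tilt z [ 0.001 -0.001 -1.   ]
delta [1.000e-01 9.000e-01 1.001e+02] roll -4.6 q [ 1.14  0.54 -0.86  2.07  0.59  0.79  0.83]
delta if rolled first [1.000e-01 9.000e-01 1.001e+02]
```

View pics/ob.png

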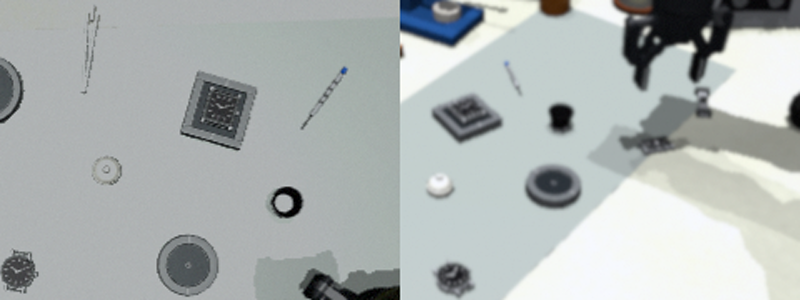

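The square watch sits centred in its recess at (218,105). The gripper is above the oblong watch, so I'll descend and grip it.

Request:
carry_out([
  {"gripper": 0.6, "delta_pos": [0, 1, 20], "roll": -4.6},
  {"gripper": 0.6, "delta_pos": [0, 0, 30], "roll": 0},
  {"gripper": 0.6, "delta_pos": [0, 0, 25], "roll": 0},
  {"gripper": 0.6, "delta_pos": [0, 0, 15], "roll": 0},
  {"gripper": 0.6, "delta_pos": [0, 0, 6], "roll": 0},
  {"gripper": 0.6, "delta_pos": [0, 0, 0], "roll": 0},
  {"gripper": 0.6, "delta_pos": [0, 0, 0], "roll": 0},
])

```text
t: 10.65
eef_pos: [0.3834, -0.2672, 0.0059]
tcp_rot: [0.0, 0.288, 0.958, -0.0]
force: [0.1, -0.4, 1.3]
grip_width: 0.0686
grasp_force: 0.0
```

```bash
python3 p.py 383 -267.6 4 57
```

```text
t 10.7 pos [ 383.4 -267.2    5.9] close 56.6 tilt z [ 0.    -0.001 -1.   ]
delta [ 0.1 -0.6  1.9] roll -0.4 q [ 1.02  0.69 -0.7   2.16  0.83  0.59  0.68]
delta if rolled first [ 0.1 -0.5  1.9]
```

Request:
carry_out([
  {"gripper": 0.3, "delta_pos": [0, 0, 2], "roll": 0},
  {"gripper": 0, "delta_pos": [0, 0, 0], "roll": 0},
  {"gripper": -0.2, "delta_pos": [0, 0, 0], "roll": 0},
  {"gripper": -0.2, "delta_pos": [0, 0, 0], "roll": 0},
  {"gripper": -0.2, "delta_pos": [0, 0, 0], "roll": 0},
])

```text
t: 11.07
eef_pos: [0.3835, -0.2676, 0.0046]
tcp_rot: [0.001, 0.287, 0.958, -0.001]
force: [-2.3, 0.5, 8.9]
grip_width: 0.0411
grasp_force: 39.2
```

Request:
carry_out([
  {"gripper": -0.2, "delta_pos": [0, 0, -3], "roll": 0},
  {"gripper": -0.2, "delta_pos": [0, 0, -5], "roll": 0},
  {"gripper": -0.2, "delta_pos": [0, 0, -10], "roll": 0},
  {"gripper": -0.2, "delta_pos": [0, 0, -15], "roll": 0},
  {"gripper": -0.2, "delta_pos": [0, 0, -20], "roll": 0},
  {"gripper": -0.2, "delta_pos": [0, 0, -20], "roll": 0},
  {"gripper": -0.2, "delta_pos": [0, 0, -20], "roll": 0},
  {"gripper": -0.2, "delta_pos": [0, 0, -5], "roll": 0},
  {"gripper": -0.2, "delta_pos": [0, 0, 0], "roll": 0},
])

```text
t: 11.82
eef_pos: [0.3835, -0.2677, 0.1028]
tcp_rot: [0.001, 0.287, 0.958, -0.001]
force: [0.1, 0.1, -0.6]
grip_width: 0.0403
grasp_force: 41.6
```

```bash
python3 p.py 515.5 393.5 100 -19
```

```text
t 11.8 pos [ 383.5 -267.7  102.8] close 56.6 tilt z [ 0.002 -0.002 -1.   ]
delta [253.9 624.6   1.8] roll 75.6 q [ 1.16  0.55 -0.89  2.07  0.61  0.79  0.88]
delta if rolled first [668.1 -90.5   1.8]
```

Request:
carry_out([
  {"gripper": -0.2, "delta_pos": [0, 0, 0], "roll": 5},
  {"gripper": -0.2, "delta_pos": [0, 0, 0], "roll": 7},
  {"gripper": -0.2, "delta_pos": [0, 0, 0], "roll": 7},
  {"gripper": -0.2, "delta_pos": [0, 0, 0], "roll": 7},
  {"gripper": -0.2, "delta_pos": [0, 0, 0], "roll": 7},
  {"gripper": -0.2, "delta_pos": [0, 0, 0], "roll": 7},
  {"gripper": -0.2, "delta_pos": [0, 0, 0], "roll": 7},
  {"gripper": -0.2, "delta_pos": [0, 0, 0], "roll": 7},
  {"gripper": -0.2, "delta_pos": [0, 0, 0], "roll": 7},
  {"gripper": -0.2, "delta_pos": [0, 0, 0], "roll": 7},
])

```text
t: 12.65
eef_pos: [0.3822, -0.2669, 0.1003]
tcp_rot: [-0.001, 0.776, 0.631, -0.0]
force: [0.4, 0.3, -0.4]
grip_width: 0.0401
grasp_force: 41.6
```

Request:
carry_out([
  {"gripper": -0.2, "delta_pos": [0, 0, 0], "roll": 5},
  {"gripper": -0.2, "delta_pos": [0, 0, 0], "roll": 2.6},
  {"gripper": -0.2, "delta_pos": [20, -3, 0], "roll": 0},
  {"gripper": -0.2, "delta_pos": [30, -4, 0], "roll": 0},
  {"gripper": -0.2, "delta_pos": [35, -5, 0], "roll": 0},
  {"gripper": -0.2, "delta_pos": [35, -5, 0], "roll": 0},
  {"gripper": -0.2, "delta_pos": [35, -5, 0], "roll": 0},
  {"gripper": -0.2, "delta_pos": [35, -5, 0], "roll": 0},
  {"gripper": -0.2, "delta_pos": [35, -5, 0], "roll": 0},
  {"gripper": -0.2, "delta_pos": [35, -5, 0], "roll": 0},
])

```text
t: 13.48
eef_pos: [0.4317, -0.0078, 0.1005]
tcp_rot: [-0.0, 0.814, 0.581, -0.001]
force: [1.6, 0.4, -0.3]
grip_width: 0.04
grasp_force: 41.6
```

Request:
carry_out([
  {"gripper": -0.2, "delta_pos": [35, -5, 0], "roll": 0},
  {"gripper": -0.2, "delta_pos": [35, -5, 0], "roll": 0},
  {"gripper": -0.2, "delta_pos": [35, -5, 0], "roll": 0},
  {"gripper": -0.2, "delta_pos": [35, -5, 0], "roll": 0},
  {"gripper": -0.2, "delta_pos": [35, -5, 0], "roll": 0},
  {"gripper": -0.2, "delta_pos": [35, -5, 0], "roll": 0},
  {"gripper": -0.2, "delta_pos": [35, -5, 0], "roll": 0},
  {"gripper": -0.2, "delta_pos": [35, -5, 0], "roll": 0},
  {"gripper": -0.2, "delta_pos": [30, -4, 0], "roll": 0},
  {"gripper": -0.2, "delta_pos": [20, -2, 0], "roll": 0},
])

```text
t: 14.32
eef_pos: [0.4953, 0.3214, 0.1001]
tcp_rot: [-0.001, 0.813, 0.582, -0.0]
force: [-0.4, -0.3, -0.5]
grip_width: 0.0399
grasp_force: 41.6
```

```bash
python3 p.py 515.5 393.5 25 -19
```

```text
t 14.3 pos [495.3 321.4 100.1] close -18.8 tilt z [-0.001  0.001 -1.   ]
delta [74.7 -4.1 75.1] roll 0.2 q [-0.33  0.61 -0.46  1.76  0.35  0.85 -1.28]
delta if rolled first [74.7 -4.3 75.1]
```

Request:
carry_out([
  {"gripper": -0.2, "delta_pos": [20, -1, 0], "roll": 0},
  {"gripper": -0.2, "delta_pos": [25, -1, 0], "roll": 0},
  {"gripper": -0.2, "delta_pos": [20, -1, 5], "roll": 0},
  {"gripper": -0.2, "delta_pos": [10, -1, 15], "roll": 0},
  {"gripper": -0.2, "delta_pos": [0, 0, 20], "roll": 0},
  {"gripper": -0.2, "delta_pos": [0, 0, 18], "roll": 0},
  {"gripper": -0.2, "delta_pos": [0, 0, 10], "roll": 0},
  {"gripper": -0.2, "delta_pos": [0, 0, 5], "roll": 0},
  {"gripper": -0.2, "delta_pos": [0, 0, 0], "roll": 0},
])

```text
t: 15.07
eef_pos: [0.516, 0.3892, 0.0266]
tcp_rot: [0.0, 0.814, 0.581, -0.001]
force: [-0.5, -0.0, 0.1]
grip_width: 0.0401
grasp_force: 41.6
```

```bash
python3 p.py 515.5 393.5 18 -19
```

```text
t 15.1 pos [516.  389.2  26.6] close -19.0 tilt z [-0.002 -0.002 -1.   ]
delta [ 3.9 -1.9  8.6] roll 0.0 q [-0.45  0.77 -0.41  1.66  0.4   0.8  -1.37]
delta if rolled first [ 3.9 -1.9  8.6]
```

Request:
carry_out([
  {"gripper": -0.2, "delta_pos": [3, -1, 2], "roll": 0},
  {"gripper": -0.2, "delta_pos": [0, 0, 2], "roll": 0},
  {"gripper": -0.2, "delta_pos": [0, 0, 2], "roll": 0},
  {"gripper": -0.2, "delta_pos": [0, 0, 1], "roll": 0},
  {"gripper": -0.2, "delta_pos": [0, 0, 1], "roll": 0},
  {"gripper": -0.2, "delta_pos": [0, 0, 0.5], "roll": 0},
  {"gripper": -0.2, "delta_pos": [0, 0, 0], "roll": 0},
  {"gripper": -0.2, "delta_pos": [0, 0, 0], "roll": 0},
])

```text
t: 15.73
eef_pos: [0.5168, 0.3932, 0.0199]
tcp_rot: [0.0, 0.814, 0.581, 0.0]
force: [-0.1, -0.1, -0.2]
grip_width: 0.04
grasp_force: 41.6
```

Request:
carry_out([
  {"gripper": -0.2, "delta_pos": [0, 0, 1], "roll": 0},
  {"gripper": -0.2, "delta_pos": [0, 0, 1], "roll": 0},
  {"gripper": -0.2, "delta_pos": [0, 0, 0], "roll": 0},
  {"gripper": -0.2, "delta_pos": [0, 0, 0], "roll": 0},
])

```text
t: 16.07
eef_pos: [0.5169, 0.3933, 0.0181]
tcp_rot: [0.0, 0.814, 0.581, 0.0]
force: [-0.8, -1.0, 2.4]
grip_width: 0.04
grasp_force: 43.2
```

Contact. Releasing.

Request:
carry_out([
  {"gripper": -0.05, "delta_pos": [0, 0, 0.5], "roll": 0},
  {"gripper": 0.1, "delta_pos": [0, 0, 0], "roll": 0},
  {"gripper": 0.3, "delta_pos": [0, 0, 0], "roll": 0},
  {"gripper": 0.6, "delta_pos": [0, 0, 0], "roll": 0},
  {"gripper": 0.6, "delta_pos": [0, 0, -3], "roll": 0},
  {"gripper": 0.6, "delta_pos": [0, 0, -10], "roll": 0},
  {"gripper": 0.6, "delta_pos": [0, 0, -20], "roll": 0},
  {"gripper": 0.6, "delta_pos": [0, 0, -30], "roll": 0},
  {"gripper": 0.6, "delta_pos": [0, 0, -20], "roll": 0},
])

```text
t: 16.82
eef_pos: [0.517, 0.3939, 0.1031]
tcp_rot: [-0.0, 0.814, 0.581, 0.001]
force: [0.4, -0.1, 0.8]
grip_width: 0.068
grasp_force: 0.0
```

```bash
python3 p.py 366 257 100 -45
```

```text
t 16.8 pos [517.  393.9 103.1] close -19.0 tilt z [ 0.001  0.001 -1.   ]
delta [-178.5  -98.4    2.7] roll 26.0 q [-0.43  0.69 -0.45  1.59  0.35  0.94 -1.33]
delta if rolled first [-203.6  -10.     2.7]
```

Request:
carry_out([
  {"gripper": 0.6, "delta_pos": [-24, -13, 0], "roll": 0},
  {"gripper": 0.6, "delta_pos": [-24, -13, 0], "roll": 0},
  {"gripper": 0.6, "delta_pos": [-24, -13, 0], "roll": 0},
  {"gripper": 0.6, "delta_pos": [-24, -13, 0], "roll": 0},
  {"gripper": 0.6, "delta_pos": [-24, -13, 0], "roll": 0},
  {"gripper": 0.6, "delta_pos": [-24, -13, 0], "roll": 0},
  {"gripper": 0.6, "delta_pos": [-24, -13, 0], "roll": 0},
  {"gripper": 0.6, "delta_pos": [-10, -7, 0], "roll": 7},
  {"gripper": 0.6, "delta_pos": [0, 0, 0], "roll": 7},
  {"gripper": 0.6, "delta_pos": [0, 0, 0], "roll": 7},
])

```text
t: 17.65
eef_pos: [0.3659, 0.2562, 0.1014]
tcp_rot: [0.0, 0.907, 0.42, 0.001]
force: [-0.4, -0.2, -0.7]
grip_width: 0.0686
grasp_force: 0.0
```

Request:
carry_out([
  {"gripper": 0.6, "delta_pos": [0, 0, 5], "roll": 5},
  {"gripper": 0.6, "delta_pos": [0, 0, 0], "roll": 0},
])

```text
t: 17.82
eef_pos: [0.3663, 0.2569, 0.0958]
tcp_rot: [0.0, 0.924, 0.381, 0.0]
force: [-0.6, 0.3, -0.2]
grip_width: 0.0687
grasp_force: 0.0
```

```bash
python3 p.py 366 257 5 -45;  python3 - <<'E'
from h import *
a=grab('top')['img'][190:370,60:300];b=grab('side')['img'][270:450,120:360]
cv2.imwrite('pics/sm.png',cv2.resize(np.clip(np.hstack([a,b])*1.5,0,255).astype(np.uint8),(800,300),interpolation=cv2.INTER_CUBIC))
E
```

```text
t 17.8 pos [366.3 256.9  95.8] close -45.2 tilt z [ 0.001  0.    -1.   ]
delta [-0.2 -0.3 90.8] roll -0.2 q [-0.42  0.43 -0.34  2.13  0.24  0.62 -1.72]
delta if rolled first [-0.2 -0.3 90.8]
```

View pics/sm.png

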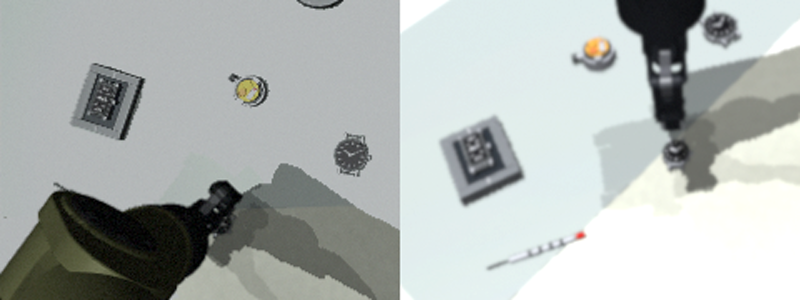

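The oblong watch lies in its recess at (105,97), aligned with it. The gripper is above the small round watch, so I'll descend and grip.

Request:
carry_out([
  {"gripper": 0.6, "delta_pos": [0, 0, 20], "roll": 0},
  {"gripper": 0.6, "delta_pos": [0, 0, 30], "roll": 0},
  {"gripper": 0.6, "delta_pos": [0, 0, 22], "roll": 0},
  {"gripper": 0.6, "delta_pos": [0, 0, 12], "roll": 0},
  {"gripper": 0.6, "delta_pos": [0, 0, 5], "roll": 0},
  {"gripper": 0.6, "delta_pos": [0, 0, 0], "roll": 0},
  {"gripper": 0.6, "delta_pos": [0, 0, 0], "roll": 0},
])

```text
t: 18.5
eef_pos: [0.3664, 0.257, 0.0067]
tcp_rot: [-0.0, 0.924, 0.384, 0.0]
force: [0.5, -0.4, 0.8]
grip_width: 0.0684
grasp_force: 0.0
```

Request:
carry_out([
  {"gripper": 0.2, "delta_pos": [0, 0, 1.5], "roll": 0},
  {"gripper": -0.1, "delta_pos": [0, 0, 0], "roll": 0},
  {"gripper": -0.4, "delta_pos": [0, 0, 0], "roll": 0},
  {"gripper": -0.5, "delta_pos": [0, 0, 0], "roll": 0},
  {"gripper": -0.5, "delta_pos": [0, 0, 0], "roll": 0},
  {"gripper": -0.5, "delta_pos": [0, 0, 0], "roll": 0},
])

```text
t: 19.0
eef_pos: [0.3667, 0.257, 0.0058]
tcp_rot: [-0.0, 0.924, 0.383, 0.001]
force: [-1.0, -0.9, 8.7]
grip_width: 0.0326
grasp_force: 38.9
```

Request:
carry_out([
  {"gripper": -0.5, "delta_pos": [0, 0, -3], "roll": 0},
  {"gripper": -0.5, "delta_pos": [0, 0, -5], "roll": 0},
  {"gripper": -0.5, "delta_pos": [0, 0, -10], "roll": 0},
  {"gripper": -0.5, "delta_pos": [0, 0, -15], "roll": 0},
  {"gripper": -0.5, "delta_pos": [0, 0, -20], "roll": 0},
  {"gripper": -0.5, "delta_pos": [0, 0, -20], "roll": 0},
  {"gripper": -0.5, "delta_pos": [0, 0, -20], "roll": 0},
  {"gripper": -0.5, "delta_pos": [0, 0, -5], "roll": 0},
  {"gripper": -0.5, "delta_pos": [0, 0, 0], "roll": 0},
])

```text
t: 19.75
eef_pos: [0.367, 0.2571, 0.1043]
tcp_rot: [-0.0, 0.924, 0.383, 0.002]
force: [-0.8, 0.6, -0.5]
grip_width: 0.0322
grasp_force: 39.7
```

```bash
python3 p.py 443.5 -105.6 100 -45
```

```text
t 19.8 pos [367.  257.1 104.3] close -45.0 tilt z [ 0.003  0.002 -1.   ]
delta [-202.5  310.5    3.9] roll 0.0 q [-0.41  0.42 -0.36  2.12  0.24  0.64 -1.72]
delta if rolled first [-202.5  310.6    3.9]
```

Request:
carry_out([
  {"gripper": -0.5, "delta_pos": [-10, 15, 0], "roll": 0},
  {"gripper": -0.5, "delta_pos": [-18, 28, 0], "roll": 0},
  {"gripper": -0.5, "delta_pos": [-18, 28, 0], "roll": 0},
  {"gripper": -0.5, "delta_pos": [-18, 28, 0], "roll": 0},
  {"gripper": -0.5, "delta_pos": [-18, 28, 0], "roll": 0},
  {"gripper": -0.5, "delta_pos": [-18, 28, 0], "roll": 0},
  {"gripper": -0.5, "delta_pos": [-18, 28, 0], "roll": 0},
  {"gripper": -0.5, "delta_pos": [-18, 28, 0], "roll": 0},
  {"gripper": -0.5, "delta_pos": [-18, 28, 0], "roll": 0},
  {"gripper": -0.5, "delta_pos": [-18, 28, 0], "roll": 0},
])

```text
t: 20.58
eef_pos: [0.433, -0.0553, 0.1018]
tcp_rot: [-0.0, 0.924, 0.383, -0.001]
force: [0.3, 0.7, -0.2]
grip_width: 0.0321
grasp_force: 39.7
```

Request:
carry_out([
  {"gripper": -0.5, "delta_pos": [-18, 25, 0], "roll": 0},
  {"gripper": -0.5, "delta_pos": [-10, 15, 10], "roll": 0},
  {"gripper": -0.5, "delta_pos": [-3, 4, 15], "roll": 0},
  {"gripper": -0.5, "delta_pos": [0, 0, 20], "roll": 0},
  {"gripper": -0.5, "delta_pos": [0, 0, 15], "roll": 0},
  {"gripper": -0.5, "delta_pos": [0, 0, 5], "roll": 0},
  {"gripper": -0.5, "delta_pos": [0, 0, 0], "roll": 0},
  {"gripper": -0.5, "delta_pos": [0, 0, 0], "roll": 0},
])

```text
t: 21.25
eef_pos: [0.4425, -0.1063, 0.0375]
tcp_rot: [-0.0, 0.924, 0.383, -0.0]
force: [-0.5, -0.0, -0.2]
grip_width: 0.0321
grasp_force: 39.8
```

```bash
python3 p.py 443.5 -105.6 19 -45
```

```text
t 21.2 pos [ 442.5 -106.3   37.5] close -44.9 tilt z [-0.001  0.    -1.   ]
delta [ 1.2  0.2 18.5] roll 0.1 q [ 0.38  0.54 -0.29  2.17  0.32  0.47 -0.94]
delta if rolled first [ 1.2  0.2 18.5]
```

Request:
carry_out([
  {"gripper": -0.5, "delta_pos": [1, 0, 6], "roll": 0},
  {"gripper": -0.5, "delta_pos": [0, 0, 5], "roll": 0},
  {"gripper": -0.5, "delta_pos": [0, 0, 3], "roll": 0},
  {"gripper": -0.5, "delta_pos": [0, 0, 2], "roll": 0},
  {"gripper": -0.5, "delta_pos": [0, 0, 1], "roll": 0},
  {"gripper": -0.5, "delta_pos": [0, 0, 1], "roll": 0},
  {"gripper": -0.5, "delta_pos": [0, 0, 0.5], "roll": 0},
  {"gripper": -0.5, "delta_pos": [0, 0, 0], "roll": 0},
  {"gripper": -0.5, "delta_pos": [0, 0, 0], "roll": 0},
])

```text
t: 22.0
eef_pos: [0.4436, -0.106, 0.0194]
tcp_rot: [0.0, 0.924, 0.383, 0.0]
force: [0.3, -0.1, -0.1]
grip_width: 0.0318
grasp_force: 39.8
```

Request:
carry_out([
  {"gripper": -0.5, "delta_pos": [0, 0, 1], "roll": 0},
  {"gripper": -0.5, "delta_pos": [0, 0, 0.5], "roll": 0},
  {"gripper": -0.5, "delta_pos": [0, 0, 0], "roll": 0},
  {"gripper": -0.5, "delta_pos": [0, 0, 0], "roll": 0},
])

```text
t: 22.33
eef_pos: [0.4437, -0.106, 0.0187]
tcp_rot: [0.0, 0.924, 0.383, 0.0]
force: [-3.4, 1.0, 13.9]
grip_width: 0.0318
grasp_force: 43.4
```

Request:
carry_out([
  {"gripper": -0.5, "delta_pos": [0, 0, -0.7], "roll": 0},
  {"gripper": -0.2, "delta_pos": [0, 0, 0], "roll": 0},
  {"gripper": 0, "delta_pos": [0, 0, 0], "roll": 0},
  {"gripper": 0.3, "delta_pos": [0, 0, 0], "roll": 0},
  {"gripper": 0.6, "delta_pos": [0, 0, -3], "roll": 0},
  {"gripper": 0.6, "delta_pos": [0, 0, -10], "roll": 0},
  {"gripper": 0.6, "delta_pos": [0, 0, -20], "roll": 0},
  {"gripper": 0.6, "delta_pos": [0, 0, -30], "roll": 0},
  {"gripper": 0.6, "delta_pos": [0, 0, -20], "roll": 0},
])

```text
t: 23.08
eef_pos: [0.4436, -0.1057, 0.1032]
tcp_rot: [-0.0, 0.924, 0.383, 0.0]
force: [1.0, -0.5, 0.4]
grip_width: 0.0684
grasp_force: 0.0
```

```bash
python3 p.py 442 98.5 100 -9
```

```text
t 23.1 pos [ 443.6 -105.7  103.2] close -44.9 tilt z [ 0.  0. -1.]
delta [ 143.4 -145.4    3.2] roll -35.9 q [ 0.44  0.43 -0.36  2.1   0.25  0.65 -0.87]
delta if rolled first [201.5 -33.5   3.2]
```

Request:
carry_out([
  {"gripper": 0.7, "delta_pos": [24, -24, 0], "roll": 0},
  {"gripper": 0.7, "delta_pos": [24, -24, 0], "roll": 0},
  {"gripper": 0.7, "delta_pos": [24, -24, 0], "roll": 0},
  {"gripper": 0.7, "delta_pos": [24, -24, 0], "roll": 0},
  {"gripper": 0.7, "delta_pos": [24, -24, 0], "roll": 0},
  {"gripper": 0.7, "delta_pos": [23, -25, 0], "roll": 0},
  {"gripper": 0.7, "delta_pos": [0, 0, 0], "roll": -7},
  {"gripper": 0.7, "delta_pos": [0, 0, 0], "roll": -7},
  {"gripper": 0.7, "delta_pos": [0, 0, 0], "roll": -7},
  {"gripper": 0.7, "delta_pos": [0, 0, 0], "roll": -7},
])

```text
t: 23.92
eef_pos: [0.4418, 0.0982, 0.1016]
tcp_rot: [0.0, 0.801, 0.598, -0.0]
force: [-0.0, -0.2, -0.3]
grip_width: 0.0728
grasp_force: 0.0
```

Request:
carry_out([
  {"gripper": 0.7, "delta_pos": [0, 0, 0], "roll": -7},
  {"gripper": 0.7, "delta_pos": [0, 0, 0], "roll": -0.9},
  {"gripper": 0.7, "delta_pos": [0, 0, 20], "roll": 0},
  {"gripper": 0.7, "delta_pos": [0, 0, 15], "roll": 0},
  {"gripper": 0.7, "delta_pos": [0, 0, 0], "roll": 0},
])

```text
t: 24.33
eef_pos: [0.4407, 0.0971, 0.0647]
tcp_rot: [-0.001, 0.762, 0.648, -0.002]
force: [-1.1, 0.5, -0.7]
grip_width: 0.0724
grasp_force: 0.0
```

```bash
python3 p.py 442 98.5 4 -9;  python3 - <<'E'
from h import *
a=grab('top')['img'][170:350,180:420];b=grab('side')['img'][180:360,190:430]
cv2.imwrite('pics/lg.png',cv2.resize(np.clip(np.hstack([a,b])*1.5,0,255).astype(np.uint8),(800,300),interpolation=cv2.INTER_CUBIC))
E
```

```text
t 24.3 pos [440.7  97.1  64.7] close -9.3 tilt z [-0.003 -0.001 -1.   ]
delta [ 1.7  1.2 60.7] roll -0.3 q [ 0.07  0.51 -0.49  2.15  0.43  0.58 -0.89]
delta if rolled first [ 1.7  1.2 60.7]
```

View pics/lg.png

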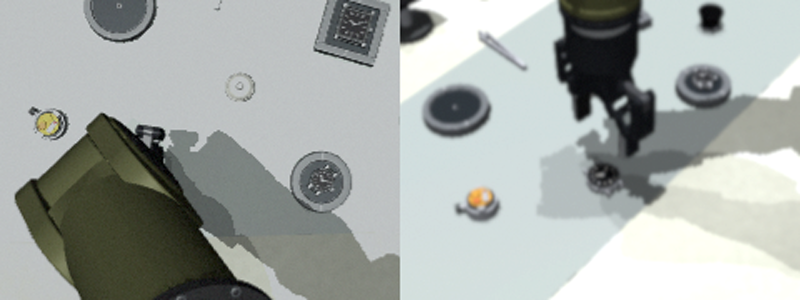

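The small round watch lies centred in its recess at (321,181). The gripper is above the large round watch, so I'll descend and grip.

Request:
carry_out([
  {"gripper": 0.7, "delta_pos": [2, 1, 20], "roll": 0},
  {"gripper": 0.7, "delta_pos": [0, 0, 20], "roll": 0},
  {"gripper": 0.7, "delta_pos": [0, 0, 12], "roll": 0},
  {"gripper": 0.7, "delta_pos": [0, 0, 6], "roll": 0},
  {"gripper": 0.7, "delta_pos": [0, 0, 0], "roll": 0},
  {"gripper": 0.7, "delta_pos": [0, 0, 0], "roll": 0},
])

```text
t: 24.93
eef_pos: [0.4437, 0.0997, 0.0091]
tcp_rot: [0.0, 0.761, 0.649, 0.0]
force: [-0.6, -0.0, 0.2]
grip_width: 0.0727
grasp_force: 0.0
```

Request:
carry_out([
  {"gripper": 0.7, "delta_pos": [-1, -2, 2], "roll": 0},
  {"gripper": 0.4, "delta_pos": [0, 0, 2.5], "roll": 0},
  {"gripper": 0.1, "delta_pos": [0, 0, 0], "roll": 0},
  {"gripper": -0.2, "delta_pos": [0, 0, 0], "roll": 0},
  {"gripper": -0.2, "delta_pos": [0, 0, 0], "roll": 0},
  {"gripper": -0.2, "delta_pos": [0, 0, 0], "roll": 0},
  {"gripper": -0.2, "delta_pos": [0, 0, 0], "roll": 0},
])

```text
t: 25.52
eef_pos: [0.4412, 0.0987, 0.0049]
tcp_rot: [0.0, 0.761, 0.649, 0.0]
force: [-1.3, -0.2, 10.4]
grip_width: 0.0436
grasp_force: 39.1
```

Request:
carry_out([
  {"gripper": -0.2, "delta_pos": [0, 0, -3], "roll": 0},
  {"gripper": -0.2, "delta_pos": [0, 0, -5], "roll": 0},
  {"gripper": -0.2, "delta_pos": [0, 0, -10], "roll": 0},
  {"gripper": -0.2, "delta_pos": [0, 0, -15], "roll": 0},
  {"gripper": -0.2, "delta_pos": [0, 0, -20], "roll": 0},
  {"gripper": -0.2, "delta_pos": [0, 0, -20], "roll": 0},
  {"gripper": -0.2, "delta_pos": [0, 0, -15], "roll": 0},
  {"gripper": -0.2, "delta_pos": [0, 0, -5], "roll": 0},
  {"gripper": -0.2, "delta_pos": [0, 0, 0], "roll": 0},
])

```text
t: 26.27
eef_pos: [0.4419, 0.0988, 0.0982]
tcp_rot: [0.001, 0.761, 0.649, 0.001]
force: [0.6, 0.4, -0.9]
grip_width: 0.0421
grasp_force: 40.6
```

```bash
python3 p.py 665.5 133 100 -9
```

```text
t 26.3 pos [441.9  98.8  98.2] close -9.1 tilt z [ 0.003  0.    -1.   ]
delta [ 69.1 215.4  -1.3] roll -0.1 q [ 0.11  0.46 -0.54  2.12  0.38  0.66 -0.85]
delta if rolled first [ 68.7 215.5  -1.3]
```

Request:
carry_out([
  {"gripper": -0.2, "delta_pos": [4, 12, 0], "roll": 0},
  {"gripper": -0.2, "delta_pos": [8, 25, 0], "roll": 0},
  {"gripper": -0.2, "delta_pos": [8, 25, 0], "roll": 0},
  {"gripper": -0.2, "delta_pos": [8, 25, 0], "roll": 0},
  {"gripper": -0.2, "delta_pos": [8, 25, 0], "roll": 0},
  {"gripper": -0.2, "delta_pos": [8, 25, 0], "roll": 0},
  {"gripper": -0.2, "delta_pos": [8, 25, 0], "roll": 0},
  {"gripper": -0.2, "delta_pos": [8, 25, 0], "roll": 0},
  {"gripper": -0.2, "delta_pos": [6, 18, 0], "roll": 0},
  {"gripper": -0.2, "delta_pos": [3, 10, 0], "roll": 0},
])

```text
t: 27.1
eef_pos: [0.6659, 0.1332, 0.0948]
tcp_rot: [-0.0, 0.761, 0.649, -0.0]
force: [-0.1, 0.2, -1.8]
grip_width: 0.0425
grasp_force: 40.6
```

Request:
carry_out([
  {"gripper": -0.2, "delta_pos": [0, 0, 5], "roll": 0},
  {"gripper": -0.2, "delta_pos": [0, 0, 15], "roll": 0},
  {"gripper": -0.2, "delta_pos": [0, 0, 20], "roll": 0},
  {"gripper": -0.2, "delta_pos": [0, 0, 15], "roll": 0},
  {"gripper": -0.2, "delta_pos": [0, 0, 5], "roll": 0},
  {"gripper": -0.2, "delta_pos": [0, 0, 0], "roll": 0},
  {"gripper": -0.2, "delta_pos": [0, 0, 0], "roll": 0},
])

```text
t: 27.68
eef_pos: [0.6638, 0.1332, 0.0367]
tcp_rot: [-0.0, 0.761, 0.649, -0.0]
force: [0.4, 0.3, 0.5]
grip_width: 0.0428
grasp_force: 40.6
```

```bash
python3 p.py 665.5 133 18 -9
```

```text
t 27.7 pos [663.8 133.2  36.7] close -9.0 tilt z [-0.001 -0.    -1.   ]
delta [ 0.1  1.8 18.7] roll -0.0 q [ 0.03  0.81 -0.48  1.56  0.45  0.88 -0.77]
delta if rolled first [ 0.1  1.8 18.7]
```

Request:
carry_out([
  {"gripper": -0.2, "delta_pos": [0, 1, 6], "roll": 0},
  {"gripper": -0.2, "delta_pos": [0, 0, 5], "roll": 0},
  {"gripper": -0.2, "delta_pos": [0, 0, 3], "roll": 0},
  {"gripper": -0.2, "delta_pos": [0, 0, 2], "roll": 0},
  {"gripper": -0.2, "delta_pos": [0, 0, 1], "roll": 0},
  {"gripper": -0.2, "delta_pos": [0, 0, 0.5], "roll": 0},
  {"gripper": -0.2, "delta_pos": [0, 0, 0], "roll": 0},
  {"gripper": -0.2, "delta_pos": [0, 0, 0], "roll": 0},
])

```text
t: 28.35
eef_pos: [0.6654, 0.133, 0.0197]
tcp_rot: [0.0, 0.761, 0.649, 0.0]
force: [-0.0, -0.6, -0.0]
grip_width: 0.0424
grasp_force: 40.9
```

Request:
carry_out([
  {"gripper": -0.2, "delta_pos": [0, 0, 1], "roll": 0},
  {"gripper": -0.2, "delta_pos": [0, 0, 0.7], "roll": 0},
  {"gripper": -0.2, "delta_pos": [0, 0, 0], "roll": 0},
  {"gripper": -0.2, "delta_pos": [0, 0, 0], "roll": 0},
])

```text
t: 28.68
eef_pos: [0.6656, 0.1331, 0.0185]
tcp_rot: [0.0, 0.761, 0.649, 0.0]
force: [-1.9, -0.6, 5.3]
grip_width: 0.0424
grasp_force: 43.6
```

Contact. Releasing and backing away.

Request:
carry_out([
  {"gripper": -0.05, "delta_pos": [0, 0, 0], "roll": 0},
  {"gripper": 0.1, "delta_pos": [0, 0, 0], "roll": 0},
  {"gripper": 0.3, "delta_pos": [0, 0, 0], "roll": 0},
  {"gripper": 0.7, "delta_pos": [0, 0, 0], "roll": 0},
  {"gripper": 0.7, "delta_pos": [0, 0, -3], "roll": 0},
  {"gripper": 0.7, "delta_pos": [0, 0, -10], "roll": 0},
  {"gripper": 0.7, "delta_pos": [0, 0, -25], "roll": 0},
  {"gripper": 0.7, "delta_pos": [0, 0, -30], "roll": 0},
  {"gripper": 0.7, "delta_pos": [0, 0, -30], "roll": 0},
  {"gripper": 0.7, "delta_pos": [0, 0, -30], "roll": 0},
])

```text
t: 29.52
eef_pos: [0.6651, 0.1331, 0.1479]
tcp_rot: [-0.0, 0.761, 0.649, 0.0]
force: [0.5, 0.5, -0.1]
grip_width: 0.0724
grasp_force: 0.0
```

Request:
carry_out([
  {"gripper": 0.7, "delta_pos": [-30, 0, 0], "roll": 0},
  {"gripper": 0.7, "delta_pos": [-35, 0, 0], "roll": 0},
  {"gripper": 0.7, "delta_pos": [-35, 0, 0], "roll": 0},
  {"gripper": 0.7, "delta_pos": [-35, 0, 0], "roll": 0},
  {"gripper": 0.7, "delta_pos": [-35, 0, 0], "roll": 0},
  {"gripper": 0.7, "delta_pos": [-35, 0, 0], "roll": 0},
  {"gripper": 0.7, "delta_pos": [-35, 0, 0], "roll": 0},
  {"gripper": 0.7, "delta_pos": [-35, 0, 0], "roll": 0},
  {"gripper": 0.7, "delta_pos": [-35, 0, 0], "roll": 0},
  {"gripper": 0.7, "delta_pos": [-35, 0, 0], "roll": 0},
])

```text
t: 30.35
eef_pos: [0.6106, -0.2094, 0.1468]
tcp_rot: [0.0, 0.761, 0.649, 0.0]
force: [0.7, -0.6, 0.1]
grip_width: 0.0727
grasp_force: 0.0
```

Request:
carry_out([
  {"gripper": 0.7, "delta_pos": [-35, 0, 0], "roll": 0},
  {"gripper": 0.7, "delta_pos": [-35, 0, 0], "roll": 0},
  {"gripper": 0.7, "delta_pos": [-35, 0, 0], "roll": 0},
  {"gripper": 0.7, "delta_pos": [-35, 0, 0], "roll": 0},
  {"gripper": 0.7, "delta_pos": [0, 0, 0], "roll": 0},
  {"gripper": 0.7, "delta_pos": [0, 0, 0], "roll": 0},
])

```text
t: 30.85
eef_pos: [0.5875, -0.3494, 0.146]
tcp_rot: [0.0, 0.762, 0.647, -0.0]
force: [0.9, 0.7, -0.2]
grip_width: 0.0728
grasp_force: 0.0
```

Run:
```python
from h import *
f=grab('top');im=f['img']; cv2.imwrite('pics/end_full.png',im)
P=[(252,173),(373,279),(391,186),(125,250),(209,243),(431,241)]
t=[cv2.resize(np.clip(im[v-24:v+24,u-24:u+24]*1.8,0,255).astype(np.uint8),(260,260),interpolation=cv2.INTER_CUBIC) for u,v in P]
cv2.imwrite('pics/end.png',np.vstack([np.hstack(t[:3]),np.hstack(t[3:])]))
s=grab('side')['img']; cv2.imwrite('pics/endside.png',s)
```

```text
(no output)
```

View pics/end.png

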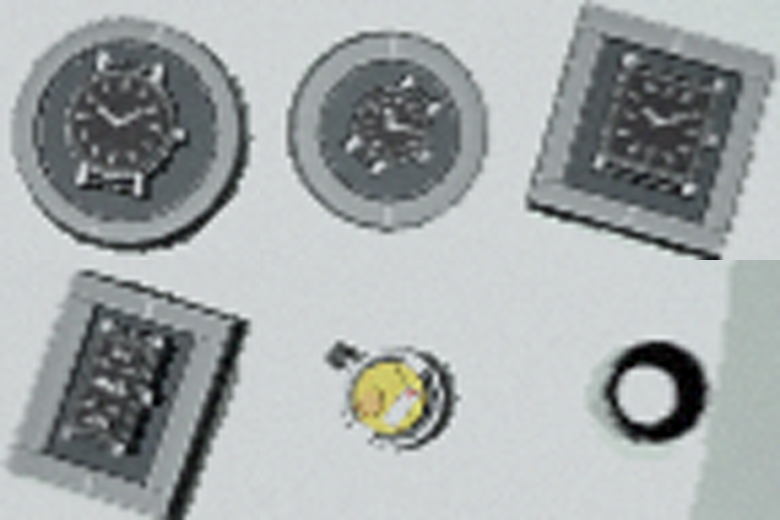

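View pics/endside.png

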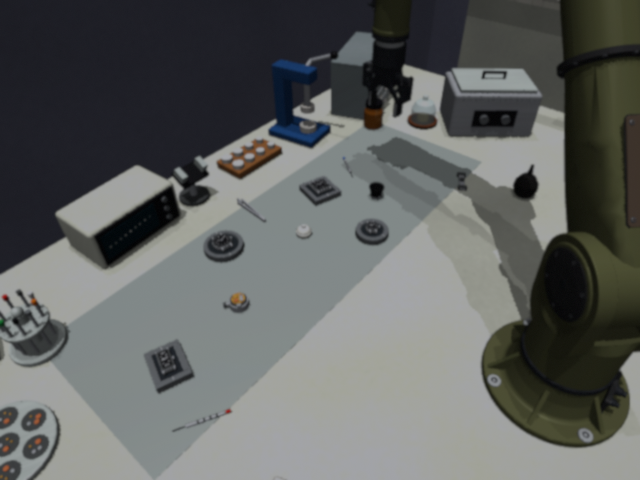

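All four watches lie inside their recesses, with large at (120,125), small at (395,130), square at (660,120) and oblong at (115,385) in the crop. The movement and loupe haven't moved, and the gripper is clear. Handing in.

```bash
python3 -c "
from workcell import arm
print(arm.sign_off())"
```

```text
the job is handed in; nothing more can be done
None
```

All four watch heads are in their matching holders, dial up and inside the rims in the final pictures; the movement and loupe look untouched, and the job was handed in at about 31 s (no verdict was returned).

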